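Unstack the delivery onto the display stands

ROBOT

A 7-joint arm with a two-finger parallel gripper is mounted at the origin on the work surface. World frame = base frame: x ahead of the robot, y to its left, z up, the work surface at z = 0. Lengths are in m, angles in rad, forces in N, time in s.
With the tool pointing down it reaches from about 0.425 to 0.95 m from the base axis. Payload 4.7 kg.
Tool frame: the origin (TCP) lies on the centre line of the jaws, within the pads' length; the fingertips stand robot.nose_length ahead of it and the grasp point (between the pads) lies 8 mm behind it (robot.nose_length is the distance from the TCP to the fingertips, in m); z points along the fingers, y is the line along which they close (so a half turn about z gives the same grasp; the last joint's range is limited). The gripper opens to 85 mm and grips with 20 to 120 N. Pads are 22 mm wide; open, the fingers measure 114 mm over their backs; the gripper's body (76 mm by 85 mm) begins 54 mm behind the grasp point. The pads swing forward as they close: fully open they stand 13 mm farther back than shut.
Start: joints at [-1.341, 0.469, -0.049, 1.532, 0.024, 1.141, -0.082], TCP at [0.173, 0.653, 0.218] pointing down, gripper open.
Joint ranges: [-2.59, 2.59], [-0.33, 1.99], [-1.39, 1.29], [0.1, 2.45], [-1.04, 4.18], [0.21, 1.99], [-2.66, 2.66]. Speed limits (rad/s): [2.57, 2.57, 3.14, 3.14, 3.14, 3.14, 3.14].

INTERFACE

Orientations are given as [roll, pitch, yaw] about the fixed x, y, z axes, in that order (R = Rz(yaw) Ry(pitch) Rx(roll)).
In Python, from plant import robot gives the robot as it stands. Calls block until the motion is done:
- robot.goto(position, orientation): joint-space move of the TCP to a pose.
- robot.move_straight(position, vel=0.15, attitude=None, contact_N=None): straight line of the TCP; attitude=None keeps the orientation; vel is the mean speed in m/s. With contact_N (N) it stops when the force on the tool has changed by that much, and returns True; else False.
- robot.move_joints(angles): joint-space move.
- robot.grip(opening, strength=None): opening from 0.0 (shut) to 1.0 (fully open); strength is the grip in N (None keeps the last); returns when the fingers have stopped.
- robot.sleep(seconds).
- robot.inverse_kinematics(position, orientation): joint angles nearest the present ones, or None.
- robot.sense(): the state.
- robot.grab_frame(name): name is "scene" or "top" or "wrist"; returns a dict with "image" (420x560x3 uint8, red, green, blue), "range_z" (420x560 float32, m along the optical axis (not along the pixel's ray), 0 where there is no reading), "fx", "fy", "cx", "cy" (pixels), "R" (3x3) and "t" (3): a world point X has camera coordinates R X + t. Camera axes: x right, y down, z forward; pixel columns grow to the right and rows downward; lengths in m; the calibration is good to about 2 mm. A picture is of the moment at which its call begins.
A pose or a line that the arm cannot do raises robot.IKError and nothing moves.
- robot.close_job(): hands the job in; it is judged then, once.
The state is a dict: "t": time; "joint_pos": joint angles; "joint_velocities": joint speeds; "effort": joint torques, N m; "tcp_pos": TCP position; "tcp_rot": TCP orientation; "wrist_force": force on the tool from outside, world axes, zero at the start; "torque": the same for the moment, N m; "opening": opening from 0.0 (shut) to 1.0 (fully open); "gripper_force": force on a finger pad.
Only numpy, scipy, OpenCV 4.12 (cv2) and the standard library are available. Lean on these libraries where they do the work, as an engineer would, in place of code of your own. Each camera call takes 0.05 s, during which the arm holds its last target. There are 200 camera calls.

TASK

Take the stack of confectionery apart from the top, one piece at a time, and set each piece, and the one standing beside the stack, upright in the middle of the black display stand of its own shape: oblong carton, square tin, round tin and six-sided box. Line the carton and the square tin up with the edges of their stands. Set things down rather than dropping them, tip nothing over, and leave the cup and the jar where they are.

Things in the scene. Friction and masses are not known exactly. Their poses are not given: they have to be found in the camera images.
- carton: loose oblong wafer carton of plain brown cardboard with a cream band, 56 (its x) x 120 (its y) x 45 mm high, upright; origin at the centre of its underside. At the start it stands on the counter, either alone or as the bottom of the stack
- square_tin: loose square biscuit tin of plain steel, closed, 62 x 62 mm, 45 mm high, x and y axes square to its sides; origin at the centre of its underside. At the start it stands on the counter, either alone or as the bottom of the stack
- round_tin: loose round sweet tin of plain aluminium, closed, flat-topped, 48 mm in diameter (49 over a thin band), 40 mm high, z along its axis; origin at the centre of its underside. At the start it stands centrally on whichever of the carton or the square tin is the bottom of the stack
- hex_box: loose six-sided cream chocolate box with a brown band, 36 mm across its flats (one pair of flats faces its +x and -x, the others at every 60 degrees), 34 mm high; origin at the centre of its underside. At the start it stands on top of the round tin
- long_stand: fixed black slate display stand for the carton: oblong block 80 (its x) x 144 (its y) mm, 20 mm high with a flat top; origin at the centre of its underside, on the counter
- square_stand: fixed black slate display stand for the square tin: square block 86 x 86 mm, 30 mm high with a flat top, x and y axes square to its sides; origin at the centre of its underside, on the counter
- round_stand: fixed black slate display stand for the round tin: drum 72 mm in diameter, 45 mm high with a flat top; origin at the centre of its underside, on the counter
- hex_stand: fixed black slate display stand for the six-sided box: six-sided block 60 mm across its flats, 60 mm high with a flat top; origin at the centre of its underside, on the counter
- cup: bystander, to be left alone: loose white espresso cup, 50 mm across, 50 mm high, standing on the counter; origin at the centre of its underside
- jar: bystander, to be left alone: loose closed amber glass jar with a dark lid, 44 mm across, 65 mm high, standing on the counter; origin at the centre of its underside
Not all that is in view belongs to the job. What is shaped like the square_tin but pink is not meant. What is shaped like the hex_box but turquoise is not meant.

How it is judged:
At the end, for the whole second after the job is handed in: Each thing stands upright (0.08 rad) and at rest on the stand of its own shape, underside within 4 mm of the stand's top, centres within 12 mm; carton and square tin parallel to their stands' sides within 0.17 rad (any half turn of the carton, any quarter turn of the tin) (horizontal distance between carton and long_stand below 0.012 m and z of carton in the frame of long_stand between 0.016 and 0.024 m and angle between each of carton, square_tin, round_tin, hex_box's own z axis and vertical below 0.08 rad and linear speed of each of carton, square_tin, round_tin, hex_box below 0.02 m/s and angular speed of each of carton, square_tin, round_tin, hex_box below 0.2 rad/s and horizontal distance between square_tin and square_stand below 0.012 m and z of square_tin in the frame of square_stand between 0.026 and 0.034 m and horizontal distance between round_tin and round_stand below 0.012 m and z of round_tin in the frame of round_stand between 0.041 and 0.049 m and horizontal distance between hex_box and hex_stand below 0.012 m and z of hex_box in the frame of hex_stand between 0.056 and 0.064 m and angle between the y axis of carton and the y axis of long_stand, either way round below 0.17 rad and (angle between the x axis of square_tin and the x axis of square_stand, either way round below 0.17 rad or angle between the x axis of square_tin and the y axis of square_stand, either way round below 0.17 rad)); the robot touches nothing.
It fails at once if a thing falls unheld at more than 0.75 m/s (a drop of about 3 cm) ((linear speed of carton above 0.75 m/s and contact force between carton and the fingers below 0.05 N) or (linear speed of square_tin above 0.75 m/s and contact force between square_tin and the fingers below 0.05 N) or (linear speed of round_tin above 0.75 m/s and contact force between round_tin and the fingers below 0.05 N) or (linear speed of hex_box above 0.75 m/s and contact force between hex_box and the fingers below 0.05 N)).
It fails at once if a thing is lifted with another still standing on it ((contact force between hex_box and round_tin above 0.05 N and height (world z) of round_tin above 0.06 m) or (contact force between round_tin and carton above 0.05 N and height (world z) of carton above 0.015 m) or (contact force between round_tin and square_tin above 0.05 N and height (world z) of square_tin above 0.015 m)).
It fails at once if a thing is tipped over (more than 0.7 rad) (angle between any of carton, square_tin, round_tin, hex_box's own z axis and vertical above 0.7 rad).
It fails at once if the cup or the jar is moved by more than 20 mm or tipped over (distance of any of cup, jar from where it was at the start of the episode above 0.02 m or angle between any of cup, jar's own z axis and vertical above 0.4 rad).
It also fails if it takes over 128 s, if anything falls off the work surface, if the arm or the gripper's body presses on something with over 40 N, if the wrist force passes 120 N, or if a joint passes its speed limit or range.

## Working session

There is one attempt and no reset: what is moved stays moved. The work goes in short steps, each a Python script; the robot and the scene stay as the last script left them, time stands still between calls to the robot, and variables do not carry over. Pictures are saved under pics/ and viewed, at most 14 in all, crops included, and the job is handed in when it is done.

```bash
ls; mkdir -p pics
python3 - <<'E'
from plant import robot
import cv2,numpy as np
s=robot.sense();print(s,robot.nose_length)
for n in("scene","top"):
    f=robot.grab_frame(n);cv2.imwrite(f"pics/{n}0.png",f["image"][:,:,::-1]);np.savez(f"{n}0.npz",**f)
    print(n,f["fx"],f["cx"],f["cy"],f["R"],-f["R"].T@f["t"])
E
```

```text
pics
{'t': 0.0, 'joint_pos': array([-1.34090929,  0.46943606, -0.04858438,  1.53368353,  0.02408968,
        1.14100234, -0.08232614]), 'joint_velocities': array([ 0.00095713, -0.00181607, -0.00047332,  0.00143011,  0.0010859 ,
       -0.00050649,  0.00045064]), 'effort': array([-4.41915436e-04, -5.10312009e+01, -4.67089063e-02, -2.37704462e+01,
        1.07462975e-02,  7.50225823e-03,  7.31407596e-06]), 'tcp_pos': array([0.17257663, 0.65193857, 0.21716944]), 'tcp_rot': array([-3.13964972e+00,  6.69616668e-05,  2.88279721e+00]), 'wrist_force': array([-0.6487215 , -0.71943365,  0.7324458 ]), 'torque': array([0.0137248 , 0.00051584, 0.00082946]), 'gripper_force': 0.0, 'opening': 0.9972213633219543} 0.011
scene 379.3871674186062 279.46744210766406 207.10485262523076 [[-0.33618284  0.94164112  0.01712019]
 [ 0.75825803  0.28140408 -0.58809566]
 [-0.55859274 -0.18472615 -0.80861016]] [0.96040675 0.14300055 0.71997188]
top 464.6571795278153 277.07329723050754 209.99582085819415 [[-0.02793137 -0.99942482 -0.01923185]
 [-0.99380381  0.02983461 -0.10706952]
 [ 0.10758171  0.01612209 -0.99406552]] [ 0.39762745 -0.00324778  0.98884273]
```

View pics/scene0.png

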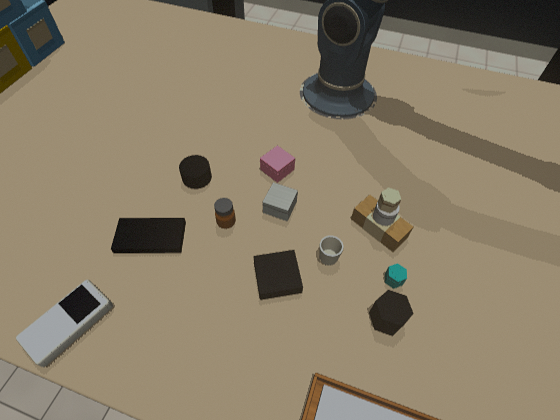

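View pics/top0.png

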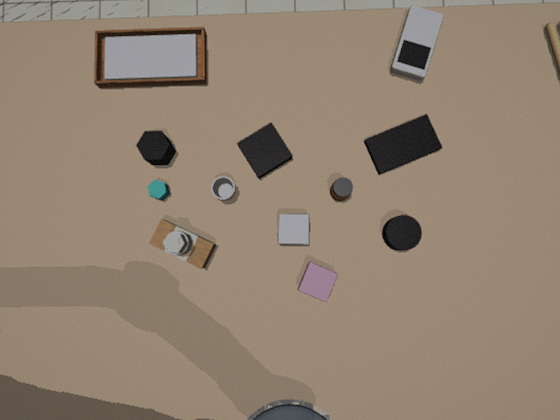

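The top view shows the stack (carton at the bottom) at about (180,242). The steel tin is at (293,229), with the pink decoy at (318,281). The stands are hex (156,148), square (265,150), long (403,144) and round (402,233). The cup is at (224,188), the jar at (341,189) and the turquoise decoy at (158,189).

```bash
cat > vis.py <<'E'
import cv2,numpy as np
def ray(f,uv,z):
    uv=np.asarray(uv,float).reshape(-1,2);R,t=f["R"],f["t"];c=-R.T@t
    d=np.c_[(uv[:,0]-f["cx"])/f["fx"],(uv[:,1]-f["cy"])/f["fy"],np.ones(len(uv))]@R
    return (c+d*((z-c[2])/d[:,2])[:,None])[:,:2]
def height(f):
    v,u=np.mgrid[:420,:560];d=f["range_z"]
    p=np.stack([(u-f["cx"])/f["fx"]*d,(v-f["cy"])/f["fy"]*d,d],-1)-f["t"]
    h=(p@f["R"])[...,2];h[d==0]=-1;return h
def face(f,h,seed,top,tol=.008,mask=None):
    """centre, size, angle of long side of the flat top at height top around seed pixel"""
    m=((abs(h-top)<tol)).astype(np.uint8)
    if mask is not None:m&=mask.astype(np.uint8)
    n,l,st,cen=cv2.connectedComponentsWithStats(m)
    k=min(range(1,n),key=lambda i:np.hypot(*(cen[i]-seed))+(1000 if st[i,4]<60 else 0))
    c=max(cv2.findContours((l==k).astype(np.uint8),cv2.RETR_EXTERNAL,cv2.CHAIN_APPROX_NONE)[0],key=len)
    P=ray(f,c.reshape(-1,2),top)
    r=cv2.minAreaRect((P*1000).astype(np.float32));b=cv2.boxPoints(r)/1000
    e=[b[1]-b[0],b[2]-b[1]];e=max(e,key=np.linalg.norm)
    ys,xs=np.nonzero(l==k);m0=ray(f,[[xs.mean(),ys.mean()]],top)[0]
    return dict(c=np.array(r[0])/1000,size=sorted(np.round(r[1],1)),ang=np.arctan2(e[1],e[0])%np.pi,cent=m0,h=float(np.median(h[l==k])),n=int(st[k,4]))
E
python3 - <<'E'
import numpy as np
from vis import *
f=dict(np.load("top0.npz"));h=height(f)
print("table",np.median(h[250:330,380:500]),h[250:330,380:500].std())
for n,s,t in [("hexst",(156,148),.06),("sqst",(265,150),.03),("longst",(403,144),.02),("rndst",(402,233),.045),("sqtin",(293,229),.045),("pink",(318,281),.045),("carton",(180,242),.045),("round",(180,242),.085),("hex",(180,242),.119),("jar",(341,189),.065),("cup",(224,188),.05),("turq",(158,189),.034)]:
    r=face(f,h,s,t);print(n,r["c"].round(4),r["cent"].round(4),r["size"],round(r["ang"],3),round(r["h"],4),r["n"])
E
```

```text
table -0.00018203849909631848 0.060288561218022035
hexst [0.6412 0.2625] [0.6408 0.2622] [np.float64(60.3), np.float64(68.7)] 0.528 0.0599 766
sqst [0.6316 0.0342] [0.6315 0.0343] [np.float64(86.0), np.float64(87.6)] 0.526 0.0299 1653
longst [ 0.6374 -0.2585] [ 0.6373 -0.259 ] [np.float64(80.6), np.float64(146.7)] 1.933 0.0197 2552
rndst [ 0.4484 -0.2423] [ 0.448  -0.2427] [np.float64(70.4), np.float64(71.0)] 3.081 0.045 1001
sqtin [ 0.4621 -0.0214] [ 0.4619 -0.0204] [np.float64(61.1), np.float64(61.2)] 1.542 0.0449 926
pink [ 0.3541 -0.0661] [ 0.3539 -0.0662] [np.float64(61.9), np.float64(62.1)] 1.142 0.045 962
carton [0.4385 0.2082] [0.4375 0.2038] [np.float64(56.7), np.float64(120.8)] 1.106 0.0453 1079
round [0.4386 0.2034] [0.4383 0.1992] [np.float64(37.2), np.float64(46.9)] 3.138 0.0851 130
hex [0.4372 0.2061] [0.4374 0.2063] [np.float64(35.6), np.float64(41.5)] 1.452 0.119 334
jar [ 0.5411 -0.1217] [ 0.5414 -0.1218] [np.float64(38.3), np.float64(38.7)] 2.314 0.065 307
cup [0.5505 0.1209] [0.5514 0.1228] [np.float64(47.0), np.float64(47.8)] 2.336 0.0495 162
turq [0.5536 0.2606] [0.554  0.2611] [np.float64(35.7), np.float64(42.9)] 1.22 0.034 275
```

All sizes and heights match, so I'll write pick and place helpers and move the hex box.

```bash
cat > act.py <<'E'
from plant import robot
import numpy as np
pi=np.pi; HZ=.26
def hover(xy,thetas,z=HZ):
    """go above xy with the closing line along one of thetas (nearest reachable in joints)"""
    q0=np.array(robot.sense()["joint_pos"]);best=None
    for th in thetas:
        for k in (0,1):
            y=(th+pi/2+k*pi+pi)%(2*pi)-pi
            q=robot.inverse_kinematics([*xy,z],[pi,0,y])
            if q is None: continue
            c=np.abs(np.array(q)-q0).max()
            if abs(q[6])<2.5 and (best is None or c<best[0]): best=(c,y)
    robot.goto([*xy,z],[pi,0,best[1]]);return best[1]
def pick(xy,thetas,z,N=50):
    robot.grip(1.0);hover(xy,thetas)
    robot.move_straight([*xy,z+.06],vel=.2)
    hit=robot.move_straight([*xy,z],vel=.08,contact_N=8)
    robot.grip(0,strength=N);s=robot.sense()
    print("pick hit",hit,"open",round(s["opening"],3),"F",round(s["gripper_force"],1),s["tcp_pos"].round(4),"want z",z)
    robot.move_straight([*xy,HZ],vel=.15)
    s=robot.sense();print(" lifted open",round(s["opening"],3),"F",round(s["gripper_force"],1),"w",s["wrist_force"].round(1))
def place(xy,thetas,z):
    hover(xy,thetas)
    robot.move_straight([*xy,z+.02],vel=.15)
    hit=robot.move_straight([*xy,z-.004],vel=.025,contact_N=4)
    s=robot.sense();print("place hit",hit,s["tcp_pos"].round(4),"want z",z)
    robot.grip(1.0);robot.sleep(.3)
    robot.move_straight([*xy,HZ],vel=.15)
    print(" t",round(robot.sense()["t"],1))
E
python3 - <<'E'
from act import *
from vis import *
robot.sense()
six=lambda a:[a+k*pi/3 for k in range(3)]
pick((.4372,.2061),six(1.452+pi/2),.102,30)
place((.641,.2624),six(.528+pi/2),.06+.017)
robot.goto([.173,.6,.26],[pi,0,2.88])
f=robot.grab_frame("top");np.savez("top1.npz",**f);h=height(f)
for n,s,t in [("carton",(180,242),.045),("round",(180,242),.085),("hex",(150,140),.094),("sqtin",(293,229),.045)]:
    r=face(f,h,s,t);print(n,r["c"].round(4),r["cent"].round(4),r["size"],round(r["ang"],3),round(r["h"],4),r["n"])
cv2.imwrite("pics/top1.png",f["image"][:,:,::-1])
E
```

```text
pick hit False open 0.402 F 29.7 [0.4374 0.2062 0.1025] want z 0.102
 lifted open 0.405 F 29.9 w [ 0.   0.5 -0.1]
place hit True [0.6408 0.2623 0.0776] want z 0.077
 t 10.5
carton [0.4385 0.2082] [0.4376 0.2044] [np.float64(56.8), np.float64(120.6)] 1.106 0.0452 1091
round [0.4386 0.2083] [0.4386 0.2086] [np.float64(46.9), np.float64(47.0)] 1.563 0.0852 483
hex [0.6395 0.2619] [0.6395 0.262 ] [np.float64(36.4), np.float64(41.8)] 1.537 0.0939 310
sqtin [ 0.4621 -0.0214] [ 0.462  -0.0204] [np.float64(61.1), np.float64(61.2)] 1.542 0.0449 929
```

View pics/top1.png

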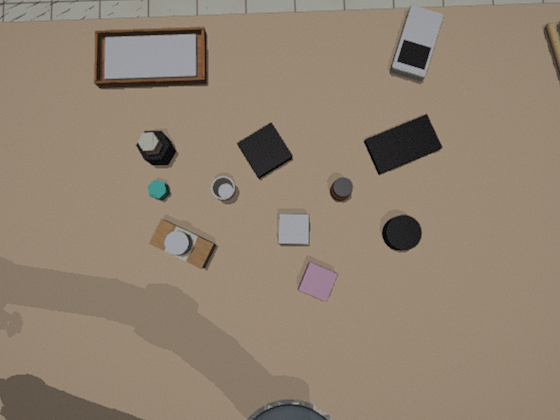

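The hex box stands on its stand at about (149,141), 1.5 mm off centre, and the round tin hasn't moved. Next I'll move the round tin, carton and square tin.

Run:
```python
from act import *
pick((.4386,.2084),[2.677,1.106,0.3,1.9],.065,50)
place((.4483,-.2425),[0,.8,1.57,2.4],.045+.02)
pick((.4385,.2082),[1.106+pi/2],.020,60)
place((.6374,-.2587),[1.933+pi/2],.02+.020)
```

```text
pick hit False open 0.524 F 49.8 [0.4389 0.2086 0.0659] want z 0.065
 lifted open 0.524 F 51.1 w [-0.5 -0.4 -1.8]
place hit True [ 0.4482 -0.2424  0.066 ] want z 0.065
 t 24.2
pick hit False open 0.634 F 62.5 [0.4389 0.2084 0.0209] want z 0.02
 lifted open 0.635 F 63.3 w [-0.2  0.1 -2. ]
place hit True [ 0.6373 -0.2585  0.041 ] want z 0.04
 t 36.5
```

Run:
```python
from act import *
from vis import *
pick((.462,-.0211),[1.542,1.542+pi/2],.020,60)
place((.6316,.0342),[.526],.03+.020)
robot.goto([.173,.6,.26],[pi,0,2.88])
f=robot.grab_frame("top");h=height(f)
for n,s,t in [("hex",(150,140),.094),("sqtin",(265,140),.075),("carton",(403,140),.065),("round",(402,225),.085),("jar",(341,189),.065),("cup",(224,188),.05)]:
    r=face(f,h,s,t);print(n,r["c"].round(4),r["cent"].round(4),r["size"],round(r["ang"],3),round(r["h"],4),r["n"])
cv2.imwrite("pics/top2.png",f["image"][:,:,::-1])
```

```text
pick hit False open 0.697 F 62.9 [ 0.4624 -0.021   0.0209] want z 0.02
 lifted open 0.701 F 64.8 w [ 0.8 -0.8 -2.3]
place hit True [0.6314 0.0343 0.051 ] want z 0.05
 t 47.1
hex [0.6395 0.2619] [0.6394 0.262 ] [np.float64(36.4), np.float64(41.8)] 1.537 0.0939 308
sqtin [0.6296 0.0341] [0.6297 0.0341] [np.float64(62.5), np.float64(62.9)] 0.511 0.0747 944
carton [ 0.6357 -0.2575] [ 0.6356 -0.2578] [np.float64(57.3), np.float64(122.1)] 1.924 0.0649 1659
round [ 0.447  -0.2401] [ 0.4472 -0.2404] [np.float64(46.5), np.float64(48.4)] 1.541 0.0846 493
jar [ 0.5411 -0.1218] [ 0.5413 -0.1216] [np.float64(38.3), np.float64(38.7)] 2.314 0.0647 311
cup [0.5505 0.1209] [0.5512 0.1226] [np.float64(47.0), np.float64(47.8)] 2.336 0.0495 157
```

View pics/top2.png

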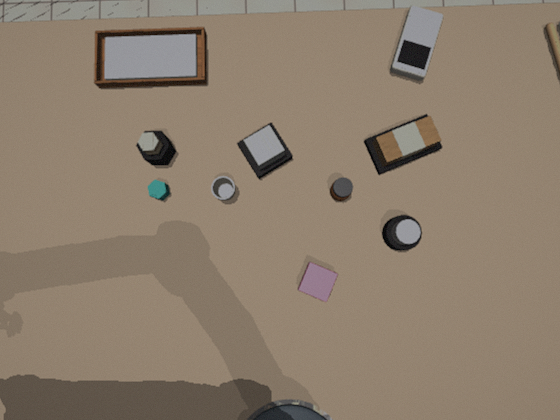

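All four pieces stand on their own stands: hex (149,141), square (264,145), carton (408,139) and round (408,232). Each is within 3 mm of centre and at the right height, and the cup and jar haven't moved.

```bash
python3 -c "
from plant import robot
print(robot.close_job())"
```

```text
the job is handed in; nothing more can be done
None
```

The job is handed in: the carton, square tin, round tin and hex box each stand on their own stand, measured within 3 mm of centre and lined up, with the cup and jar unmoved; the hand-in call returned no verdict.

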